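# Close the shaker and the toothpick box left open on the table

### The arm

A 6-joint arm with a two-finger parallel gripper is mounted at the origin on a cart in front of the work surface, level with it; the furniture and walls round the work are solid. World frame = base frame: x ahead of the robot, y to its left, z up, the work surface at z = 0. Lengths are in m, angles in rad, forces in N, time in s.
With the tool pointing down it reaches from about 0.35 to 0.775 m from the base axis. Payload 5.5 kg.
Tool frame: the origin (TCP) lies between the finger pads; the fingertips stand 22 mm ahead of it and the grasp point (between the pads) lies 3 mm ahead of it; z points along the fingers, y is the line along which they close (so a half turn about z gives the same grasp; the last joint's range is limited). The gripper opens to 85 mm and grips with 20 to 120 N. Pads are 22 mm wide; open, the fingers measure 114 mm over their backs; the gripper's body (76 mm by 85 mm) begins 54 mm behind the grasp point. The pads swing forward as they close: fully open they stand 13 mm farther back than shut.
Start: joints at [1.138, 0.313, 0.046, 1.304, 0, 1.431], TCP at [0.166, 0.551, 0.253] pointing down, gripper open.
Joint ranges: [-2.76, 2.76], [-0.86, 1.69], [-1.03, 1.26], [-2.2, 2.34], [-1.47, 1.5], [-3.14, 3.14]. Speed limits (rad/s): [2.57, 2.57, 3.14, 3.14, 3.14, 3.14].

### API

Orientations are given as a unit quaternion [w, x, y, z].
In Python, from workcell import env, viewer, ticket gives the robot as it stands (env), with the cameras (viewer) and the job (ticket).
- The arm moves only by the tool advance, called in YAML: its name, and indented under it one key for each argument. Schema: {"type":"object","properties":{"segments":{"type":"array","items":{"type":"object","properties":{"dx":{"type":"number"},"dy":{"type":"number"},"dz":{"type":"number"},"wx":{"type":"number"},"wy":{"type":"number"},"wz":{"type":"number"}},"additionalProperties":false},"minItems":1,"maxItems":8},"aperture":{"type":"number"},"clamp_n":{"type":"number"},"only":{"type":"string"},"quiet":{"type":"boolean"},"lines":{"type":"string"}},"required":["segments"],"additionalProperties":false}. segments is a list of rows, 1 to 8 of them, each an object with the fields dx, dy, dz (the shift in fractions of the full range, 1 being 0.4 m), wx, wy, wz (a rotation vector in shares of pi/2 rad (1.0 is pi/2 rad)); a field left out counts as zero; each row is the pose to reach, as a shift and turn from the pose commanded when the call began, along the tool's axes at that moment; what a row does not reach only later rows make up. A row lasts 1/8 s, in which the tool goes at most 0.0625 m and 0.188 rad, less where a joint would pass 70% of its speed; a pose out of reach is approached as far as the arm can. aperture is the finger opening in m, set as the call begins (left out keeps the last). The fingers move at their own pace and stop on an object; clamp_n is the grip in N (left out, the last holds). Time passes only in rows, so rows that do not move let the fingers close. The tool returns the time, the measured TCP pose, the force, the opening and the grip force at its end. only (a regular expression) keeps the lines of the reply that match it, lines (a string "A,B") keeps lines A to B, and quiet returns only ok. A shift or turn number past 1, either way, is cut back to 1. Input that does not fit is refused with a message, and nothing moves.
- env.get_state(): the state, without advancing time (a new reading comes with each control period).
- viewer.read_camera(name): name is "scene" or "top"; returns a dict with "image" (420x560x3 uint8, red, green, blue), "K" (3x3 intrinsics, pixels), "D" ([k1, k2, p1, p2, k3] as OpenCV has them; the pictures are not rectified), "R" (3x3) and "t" (3): a world point X has camera coordinates R X + t. Camera axes: x right, y down, z forward; pixel columns grow to the right and rows downward; lengths in m; the calibration is good to about 2 mm. A picture is of the moment at which its call begins. There is no depth.
- ticket.hand_in(): hands the job in; it is judged then, once.
The state is a dict: "clock": time; "joint_pos": joint angles; "qvel": joint speeds; "tau": joint torques, N m; "tcp_pos": TCP position; "orientation": TCP orientation; "wrist_force": force on the tool from outside, world axes, zero at the start; "ft_torque": the same for the moment, N m; "finger_gap": finger opening in m; "grip_force": force on a finger pad.
Only numpy, scipy, OpenCV 4.12 (cv2) and the standard library are available. Lean on these libraries where they do the work, as an engineer would, in place of code of your own. Each camera call takes 0.05 s, during which the arm holds its last target. There are 200 camera calls.

### The job

The last guests left two containers on the table open: one of the two shakers has its flip lid thrown back, and the toothpick box has its lid half up. Close both with the fingertips: swing the shaker's lid over, and press each lid gently down until it is fully home. The two containers stay standing where they are: do not lift, tip or shove them, and leave the other shaker, which is already shut, and the tea glass, spice jar and dip bowl behind untouched.

Things in the scene. Friction and masses are not known exactly. Their poses are not given: they have to be found in the camera images.
- open_shaker: the open shaker, loose, about 0.26 kg: glass body 56 mm across, 67 mm high, with a round cap-shaped flip lid 52 mm across, 22 mm deep (89 mm high when shut). It, the toothpick box and the shut shaker stand side by side in any order. Origin: centre of the underside, z up; +x points to the side with the lid's hinge, away from the robot within 0.45 rad
- shaker_hinge (a point): middle of the open shaker's hinge line: 27 mm from the axis along the shaker's +x, 67 mm above the table. The hinge line runs along the shaker's y. When shut, the flat top of the lid lies 22 mm above this point and reaches 53 mm back from it towards the shaker's -x
- open_shaker_lid (a joint): angle of the open shaker's lid, rad: 0 shut, 1.57 standing upright on the hinge with its flat top facing the shaker's +x, more when it leans back away from the body. It starts between 1.35 and 1.8. The hinge is a little stiff (about 0.01 N m): the lid stays where it is left
- toothpick_box: the toothpick box, loose, about 0.12 kg: an upright brown box, 42 mm along x, 51 mm along y, 78 mm high with its lid shut. Origin: centre of the underside, z up; its +x points to the side with the lid's hinge, roughly away from the robot (within 0.45 rad)
- box_hinge (a point): middle of the toothpick box's hinge line: 20 mm from the axis along the box's +x, 75 mm above the table; the line runs along the box's y. The lid is a flat plate 4 mm thick and 52 mm wide that reaches 38 mm from this point, towards the box's -x when shut; its top face then lies 3 mm above this point
- toothpick_box_lid (a joint): angle of the toothpick box's lid, rad: 0 shut (lying flat on the box), growing as its free front edge rises. It starts between 0.5 and 0.95. The hinge is a little stiff (about 0.01 N m): the lid stays where it is left
- shut_shaker: the other shaker, already shut, loose: same shape and size, 58 mm across and 89 mm high. Leave it alone. Origin: centre of the underside
- shut_shaker_lid (a joint): angle of the shut shaker's lid, rad: 0 shut, as it is from the start
- tea_glass: small clear tea glass, 49 mm across, 62 mm high, loose, behind the containers. Origin: centre of the underside
- spice_jar: small white spice jar, 47 mm across, 98 mm high, loose, behind the containers. Origin: centre of the underside
- dip_bowl: small white dip bowl, 78 mm across, 34 mm high, loose, behind the containers. Origin: centre of the underside

How it is judged:
At the end, for the whole second after the job is handed in: both lids shut to within 0.07 rad (under 4 mm of gap at the front), both containers upright (within 0.05 rad), at rest and within 25 mm of where they stood; the other shaker still shut, and it, the tea glass, the spice jar and the dip bowl within 6 mm of where they stood (value of joint each of open_shaker_lid, toothpick_box_lid below 0.07 rad and value of joint shut_shaker_lid below 0.05 rad and angle between each of open_shaker, toothpick_box's own z axis and vertical below 0.05 rad and distance of each of open_shaker, toothpick_box from where it was at the start of the episode below 0.025 m and distance of each of shut_shaker, tea_glass, spice_jar, dip_bowl from where it was at the start of the episode below 0.006 m and linear speed of each of open_shaker, toothpick_box below 0.02 m/s); the robot touches nothing.
It fails at once if a container is pressed too hard (over 30 N) (contact force between the fingers and open_shaker above 30 N or contact force between the fingers and toothpick_box above 30 N).
It fails at once if a container is tipped (over 0.3 rad) (angle between any of open_shaker, toothpick_box's own z axis and vertical above 0.3 rad).
It fails at once if a container is lifted (over 12 mm) (height (world z) of any of open_shaker, toothpick_box above 0.012 m).
It fails at once if a container is shoved (over 40 mm) (distance of any of open_shaker, toothpick_box from where it was at the start of the episode above 0.04 m).
It fails at once if the shut shaker or another bystander is touched (over 0.5 N) (contact force between any of the arm, the fingers and shut_shaker above 0.5 N or contact force between any of the arm, the fingers and tea_glass above 0.5 N or contact force between any of the arm, the fingers and spice_jar above 0.5 N or contact force between any of the arm, the fingers and dip_bowl above 0.5 N).
It also fails if it takes over 48 s, if anything falls off the work surface, if the arm or the gripper's body presses on something with over 40 N, if the wrist force passes 120 N, or if a joint passes its speed limit or range.

## Working session

There is one attempt and no reset: what is moved stays moved. The work goes in short steps, Python scripts to look and compute and a tool call to move; the robot and the scene stay as the last step left them, time stands still between calls to the robot, and variables do not carry over. Pictures are saved under pics/ and viewed, at most 10 in all, crops included, and the job is handed in when it is done.

```bash
ls; mkdir -p pics
```

Run:
```python
from workcell import env, viewer, ticket
import cv2,numpy as np,pickle
d={}
for n in("scene","top"):
    c=viewer.read_camera(n);d[n]=c
    cv2.imwrite(f"pics/{n}0.png",cv2.cvtColor(c["image"],cv2.COLOR_RGB2BGR))
    print(n,c["K"],c["D"],(-np.array(c["R"]).T@c["t"]).round(3))
pickle.dump(d,open("cams0.pkl","wb"))
s=env.get_state();print(s["clock"],s["tcp_pos"],s["orientation"],s["finger_gap"])
```

```text
pics
workcell.py
scene [[393.02351041   0.         282.79957747]
 [  0.         393.02351041 211.37459851]
 [  0.           0.           1.        ]] [-0.08520723  0.          0.          0.          0.        ] [0.35  0.524 0.713]
top [[458.41134333   0.         278.18101528]
 [  0.         458.41134333 206.34787488]
 [  0.           0.           1.        ]] [0.00281112 0.         0.         0.         0.        ] [ 0.461 -0.004  0.999]
0.1 [0.16580118 0.55015692 0.25249686] [-2.32998367e-04  1.45859796e-01  9.89304945e-01 -7.69538838e-04] 0.08537290930177295
```

View pics/scene0.png

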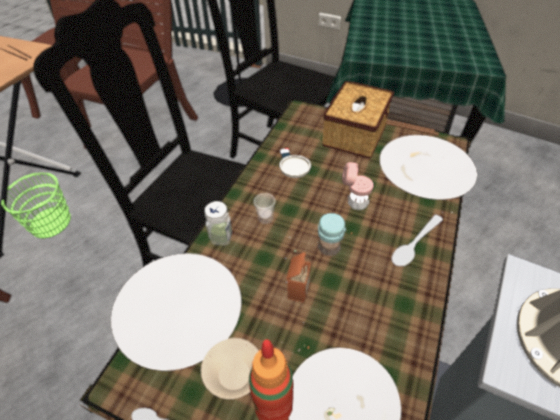

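View pics/top0.png

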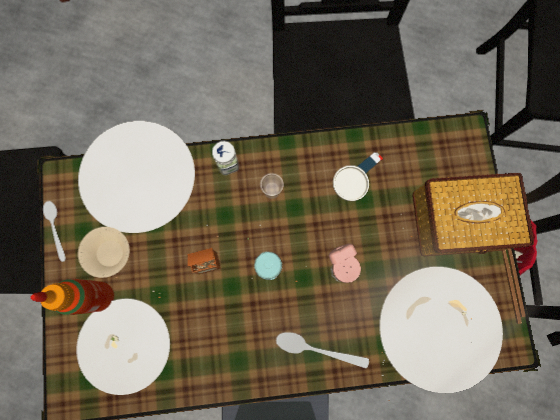

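The pink shaker (top view about (346,265)) is open. The brown box is at (203,260), and the teal shaker between them at (268,266) is shut. Next I'll enlarge both.

Run:
```python
import cv2,pickle,numpy as np
d=pickle.load(open("cams0.pkl","rb"))
def crop(n,x,y,w=56,h=42):
    return cv2.resize(d[n]["image"][y:y+h,x:x+w,::-1],None,fx=7,fy=7,interpolation=cv2.INTER_CUBIC)
a=np.hstack([crop("top",318,240),crop("top",175,240)]);b=np.hstack([crop("scene",334,158,56,54)[:294],crop("scene",270,252,56,54)[:378]][:1]+[crop("scene",270,256,56,42)])
cv2.imwrite("pics/crop0.png",np.vstack([a,b]))
```

```text
(no output)
```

View pics/crop0.png

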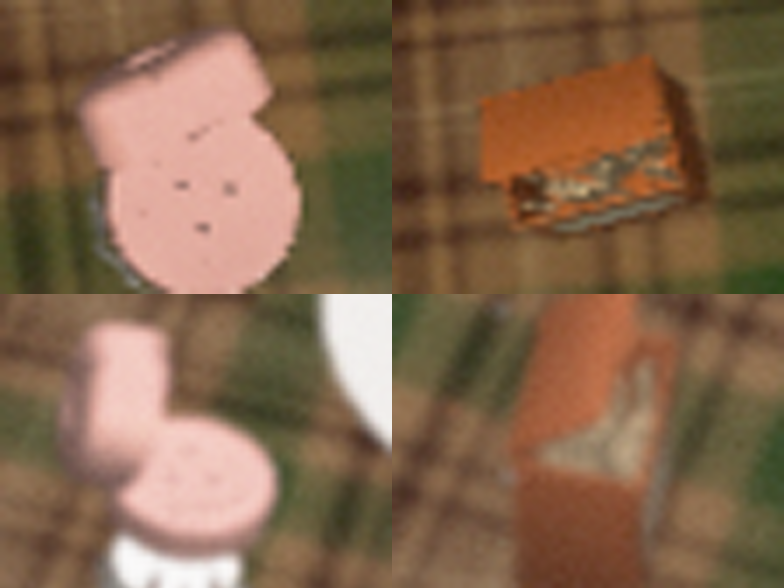

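Run:
```python
import cv2,pickle,numpy as np
d=pickle.load(open("cams0.pkl","rb"))
def crop(n,x,y,w,h,f=10):
    im=cv2.resize(d[n]["image"][y:y+h,x:x+w,::-1],None,fx=f,fy=f,interpolation=cv2.INTER_CUBIC)
    for k in range(0,w,10): cv2.putText(im,str(x+k),(k*f,10),0,.35,(255,255,255));cv2.line(im,(k*f,0),(k*f,h*f),(255,255,255),1)
    for k in range(0,h,10): cv2.putText(im,str(y+k),(0,k*f+10),0,.35,(255,255,255));cv2.line(im,(0,k*f),(w*f,k*f),(255,255,255),1)
    return im
cv2.imwrite("pics/crop1.png",np.hstack([crop("scene",280,245,40,60),crop("top",183,240,40,60)]))
```

```text
(no output)
```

View pics/crop1.png

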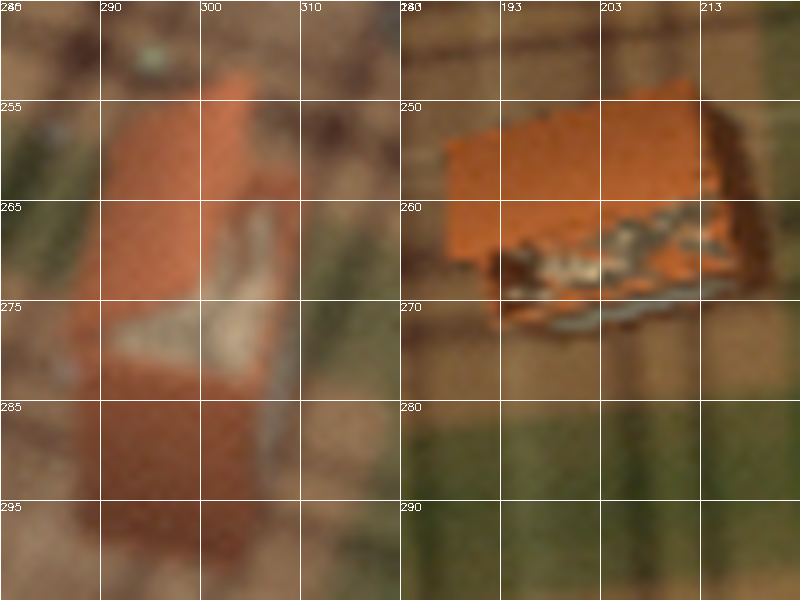

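Crops: the box lid's corners in the top view are (187.3,254), (212,248), (214,259.5), (188,265.8). In the scene view they are (287.5,280), (290.5,257), (305,252), (301,272.5). Triangulating.

Create tri.py:
```python
import cv2,pickle,numpy as np
def tri(d,pt,ps):
    P=[];u=[]
    for n,p in(("top",pt),("scene",ps)):
        c=d[n];P.append(np.hstack([np.array(c["R"]),np.array(c["t"]).reshape(3,1)]))
        u.append(cv2.undistortPoints(np.array([[p]],float),np.array(c["K"]),np.array(c["D"])).reshape(2,1))
    X=cv2.triangulatePoints(P[0],P[1],u[0],u[1]);return (X[:3]/X[3]).ravel()
def proj(d,n,X):
    c=d[n];return cv2.projectPoints(np.array(X,float).reshape(-1,3),cv2.Rodrigues(np.array(c["R"]))[0],np.array(c["t"],float),np.array(c["K"]),np.array(c["D"]))[0].reshape(-1,2)
def ray(d,n,p,z):
    c=d[n];R=np.array(c["R"]);u=cv2.undistortPoints(np.array([[p]],float),np.array(c["K"]),np.array(c["D"])).ravel()
    o=-R.T@np.array(c["t"]);v=R.T@np.r_[u,1];return o+v*(z-o[2])/v[2]
```

Run:
```python
from tri import *
d=pickle.load(open("cams0.pkl","rb"))
np.set_printoptions(precision=4,suppress=True)
for k,a,b in[("hL",(187.3,254),(287.5,280)),("hR",(212,248),(290.5,257)),("fL",(188,265.8),(301,272.5)),("fR",(214,259.5),(305,252)),("rimL",(192.8,272.5),(305,283)),("rimR",(216.5,267.5),(310.5,262)),
 ("disc",(346.6,268.2),(361.9,183.5))]:print(k,tri(d,a,b))
print(proj(d,"scene",[ray(d,"top",(346.6,268.2),.067)]))
for p in[(333,263.2),(356,254),(329.2,255.8),(352.7,245)]:print(p,ray(d,"top",p,.067),ray(d,"top",p,.119))
print("teal",ray(d,"top",(268,266),.089),"glass",ray(d,"top",(271,183),.06),"bowl",ray(d,"top",(351,183),.034))
```

```text
hL [0.5411 0.1724 0.0754]
hR [0.5561 0.1238 0.0784]
fL [0.5164 0.1645 0.1077]
fR [0.5302 0.1158 0.1023]
rimL [0.5068 0.1614 0.0738]
rimR [0.5171 0.1144 0.0754]
disc [ 0.5114 -0.1477  0.0679]
[[361.3662 183.6194]]
(333, 263.2) [ 0.5223 -0.1205  0.067 ] [ 0.5189 -0.114   0.119 ]
(356, 254) [ 0.5405 -0.1678  0.067 ] [ 0.5361 -0.1587  0.119 ]
(329.2, 255.8) [ 0.5373 -0.1133  0.067 ] [ 0.533  -0.1072  0.119 ]
(352.7, 245) [ 0.5589 -0.1618  0.067 ] [ 0.5534 -0.153   0.119 ]
teal [0.5162 0.0106 0.089 ] glass [0.6915 0.0042 0.06  ] bowl [ 0.6969 -0.1689  0.034 ]
```

Create rel.py:
```python
import numpy as np
from scipy.spatial.transform import Rotation as Ro
from workcell import env, viewer, ticket
def rel(targets):
    s=env.get_state();q=s["orientation"];R=Ro.from_quat([q[1],q[2],q[3],q[0]]).as_matrix()
    p=np.array(s["tcp_pos"]);print("tcp",p.round(4),"yaw",np.arctan2(-R[0,1],R[1,1]).round(3),"tilt",R[:,2].round(3),"F",np.round(s["wrist_force"],2),"t",s["clock"])
    for t in targets:print(t,(R.T@(np.array(t)-p)).round(4))
```

Run:
```python
from rel import *
from tri import *
d=pickle.load(open("cams0.pkl","rb"))
print("ketchup base",ray(d,"top",(105,295),.03))
rel([(.2,.43,.30),(.25,.33,.30),(.30,.25,.28),(.40,.20,.25),(.5237,.1404,.20)])
```

```text
ketchup base [0.46259551 0.34888281 0.03      ]
tcp [0.1658 0.5502 0.2525] yaw -0.293 tilt [-0.001 -0.001 -1.   ] F [ 0.54  0.2  -0.6 ] t 0.1
(0.2, 0.43, 0.3) [-0.0674 -0.1052 -0.0474]
(0.25, 0.33, 0.3) [-0.1441 -0.1866 -0.0472]
(0.3, 0.25, 0.28) [-0.2151 -0.2487 -0.0272]
(0.4, 0.2, 0.25) [-0.3253 -0.2677  0.0028]
(0.5237, 0.1404, 0.2) [-0.4609 -0.2889  0.0528]
```

The rows are not in the units I measure in: shifts go in shares of 0.4 m and turns go in shares of pi/2 rad. I convert before sending: -0.325 m / 0.4 = -0.8125, -0.27 m / 0.4 = -0.675, -0.643 rad / 1.5708 = -0.4093.

advance:
  segments:
    - {"dx":-0.075, "dy":-0.125, "dz":-0.075}
    - {"dx":-0.1675, "dy":-0.25, "dz":-0.1175, "wz":-0.0637}
    - {"dx":-0.2625, "dy":-0.3625, "dz":-0.1175, "wz":-0.1273}
    - {"dx":-0.36, "dy":-0.4675, "dz":-0.1175, "wz":-0.191}
    - {"dx":-0.45, "dy":-0.55, "dz":-0.0925, "wz":-0.2546}
    - {"dx":-0.5375, "dy":-0.6225, "dz":-0.0675, "wz":-0.3183}
    - {"dx":-0.675, "dy":-0.65, "dz":-0.025, "wz":-0.4093}
    - {"dx":-0.8125, "dy":-0.67, "dz":0.0075, "wz":-0.4093}
  aperture: 0
  clamp_n: 20

```text
clock: 1.1
tcp_pos: [0.4007, 0.1988, 0.2499]
orientation: [0.0, -0.175, 0.985, 0.0]
wrist_force: [0.6, 1.1, 0.5]
finger_gap: -0.0002
grip_force: 0.0
```

```bash
python3 -c "
from rel import *
rel([(.5237,.1404,.17)])"
```

```text
tcp [0.4007 0.1988 0.2499] yaw 0.351 tilt [ 0.  0. -1.] F [0.6  1.09 0.52] t 1.1
(0.5237, 0.1404, 0.17) [-0.0954 -0.0972  0.0799]
```

Converted, -0.0972 m / 0.4 = -0.243, -0.0954 m / 0.4 = -0.2385.

advance:
  segments:
    - {"dx":-0.1, "dy":-0.1, "dz":0.075}
    - {"dx":-0.2, "dy":-0.2, "dz":0.125}
    - {"dx":-0.2385, "dy":-0.243, "dz":0.175}
    - {"dx":-0.2385, "dy":-0.243, "dz":0.2}
    - {"dx":-0.2385, "dy":-0.243, "dz":0.2}

```text
clock: 1.72
tcp_pos: [0.5211, 0.1418, 0.1693]
orientation: [-0.002, -0.174, 0.985, 0.0]
wrist_force: [-1.2, -0.0, 0.3]
finger_gap: 0.0002
grip_force: 0.0
```

Run:
```python
from rel import *
import cv2
from tri import *
rel([])
d={n:viewer.read_camera(n) for n in("top","scene")};pickle.dump(d,open("cams1.pkl","wb"))
p=proj(d,"scene",[.5237,.1404,.13])[0].astype(int);q=proj(d,"top",[.5237,.1404,.13])[0].astype(int)
c=lambda n,p:cv2.resize(d[n]["image"][p[1]-30:p[1]+30,p[0]-20:p[0]+20,::-1],None,fx=10,fy=10,interpolation=cv2.INTER_CUBIC)
print(p,q);cv2.imwrite("pics/c2.png",np.hstack([c("scene",p),c("top",q)]))
```

```text
tcp [0.5211 0.1418 0.1693] yaw 0.35 tilt [-0.003 -0.    -1.   ] F [-1.24 -0.03  0.29] t 1.725
[303 254] [198 261]
```

View pics/c2.png

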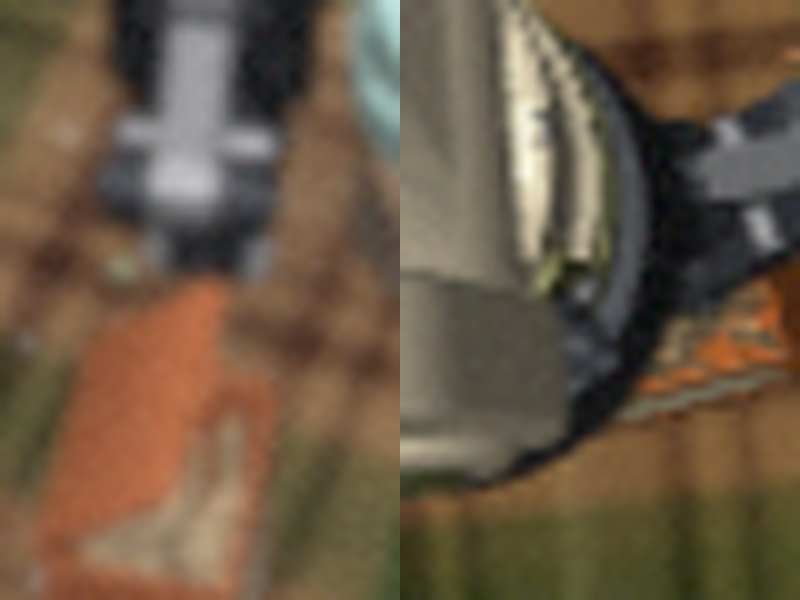

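The fingertips are just above the lid (scene about (303,252)). Pressing down.

Converted, 0.06 m / 0.4 = 0.15, 0.054 m / 0.4 = 0.135.

advance:
  segments:
    - {"dz":0.0375}
    - {"dz":0.075}
    - {"dz":0.09}
    - {"dz":0.105}
    - {"dz":0.12}
    - {"dz":0.135}
    - {"dz":0.15}
    - {"dz":0.15}

```text
clock: 2.82
tcp_pos: [0.5224, 0.1415, 0.1097]
orientation: [-0.0, -0.174, 0.985, 0.0]
wrist_force: [-0.1, -0.5, -0.1]
finger_gap: -0.0001
grip_force: 0.0
```

advance:
  segments:
    - {"dz":0.005}
    - {"dz":0.01}
    - {"dz":0.015}
    - {"dz":0.015}

```text
clock: 3.32
tcp_pos: [0.5227, 0.1416, 0.1041]
orientation: [-0.0, -0.174, 0.985, 0.0]
wrist_force: [-0.5, 0.8, 0.8]
finger_gap: 0.0004
grip_force: 0.0
```

Converted, 0.003 m / 0.4 = 0.0075, 0.002 m / 0.4 = 0.005.

advance:
  segments:
    - {"dz":0.0025}
    - {"dz":0.005}
    - {"dz":0.0075}
    - {"dz":0.0075}
  only: "tcp|wrist"

```text
tcp_pos: [0.5228, 0.1416, 0.1012]
wrist_force: [-0.4, -0.8, 0.3]
```

advance:
  segments:
    - {"dz":0.0025}
    - {"dz":0.0025}
    - {"dz":0.0025}
  only: "tcp|wrist"

```text
tcp_pos: [0.5228, 0.1416, 0.1003]
wrist_force: [-0.2, 0.0, -0.2]
```

advance:
  segments:
    - {"dz":0.0025}
    - {"dz":0.0025}
    - {"dz":0.0025}
  only: "tcp|wrist"

```text
tcp_pos: [0.5228, 0.1416, 0.0996]
wrist_force: [-1.1, -0.4, 4.2]
```

Converted, 0.0005 m / 0.4 = 0.0013.

advance:
  segments:
    - {"dz":0.0013}
    - {"dz":0.0013}
    - {"dz":0.0013}
  only: "tcp|wrist"

```text
tcp_pos: [0.523, 0.1416, 0.0996]
wrist_force: [-1.8, 0.2, 7.9]
```

advance:
  segments:
    - {"dz":-0.05}
    - {"dz":-0.15}
    - {"dz":-0.25}
    - {"dz":-0.25}

```text
clock: 5.45
tcp_pos: [0.5249, 0.1419, 0.202]
orientation: [0.003, -0.174, 0.985, -0.0]
wrist_force: [0.5, 1.0, -0.2]
finger_gap: 0.0
grip_force: 0.0
```

```bash
python3 -c "
from rel import *
import math
a=.39;A=np.array([.511,-.148]);u=np.array([math.cos(a),math.sin(a)])
P=lambda x,z:tuple((A+u*x).round(4))+(z,)
rel([P(.085,.2),P(.085,.117)])"
```

```text
tcp [0.5249 0.1419 0.202 ] yaw 0.35 tilt [ 0.006  0.001 -1.   ] F [ 0.49  0.95 -0.15] t 5.45
(np.float64(0.5896), np.float64(-0.1157), 0.2) [ 0.0277 -0.2641  0.0022]
(np.float64(0.5896), np.float64(-0.1157), 0.117) [ 0.0282 -0.264   0.0852]
```

Box lid is pressed home (7.9 N at the expected height). Next, behind the shaker lid.

Converted, -0.264 m / 0.4 = -0.66, 0.022 m / 0.4 = 0.055, -0.04 rad / 1.5708 = -0.0255.

advance:
  segments:
    - {"dx":0.0125, "dy":-0.125, "wz":-0.0127}
    - {"dx":0.025, "dy":-0.275, "wz":-0.0255}
    - {"dx":0.0375, "dy":-0.425, "wz":-0.0255}
    - {"dx":0.055, "dy":-0.55, "wz":-0.0255}
    - {"dx":0.07, "dy":-0.66, "wz":-0.0255}
    - {"dx":0.07, "dy":-0.66, "dz":0.075, "wz":-0.0255}
    - {"dx":0.07, "dy":-0.66, "dz":0.075, "wz":-0.0255}

```text
clock: 6.32
tcp_pos: [0.5847, -0.116, 0.1652]
orientation: [-0.003, -0.193, 0.981, 0.002]
wrist_force: [0.1, 0.3, -0.4]
finger_gap: 0.0
grip_force: 0.0
```

Run:
```python
from rel import *
import cv2
from tri import *
rel([(.5896,-.1157,.123)])
d={n:viewer.read_camera(n) for n in("top","scene")};pickle.dump(d,open("cams2.pkl","wb"))
p=proj(d,"scene",[.55,-.13,.12])[0].astype(int);q=proj(d,"scene",[.53,.14,.08])[0].astype(int)
c=lambda n,p:cv2.resize(d[n]["image"][p[1]-30:p[1]+30,p[0]-20:p[0]+20,::-1],None,fx=10,fy=10,interpolation=cv2.INTER_CUBIC)
cv2.imwrite("pics/c3.png",np.hstack([c("scene",p),c("scene",q)]))
```

```text
tcp [ 0.5847 -0.116   0.1652] yaw 0.389 tilt [-0.007  0.002 -1.   ] F [ 0.05  0.3  -0.39] t 6.325
(0.5896, -0.1157, 0.123) [-0.0048 -0.0018  0.0421]
```

View pics/c3.png

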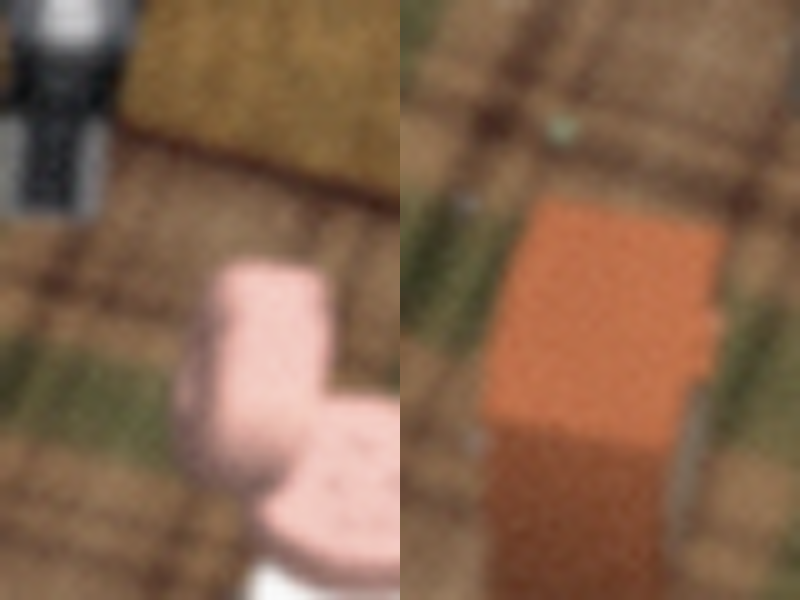

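Box lid is flat and shut. The fingertips are clear behind the upright pink lid. Going down behind it.

Converted, 0.044 m / 0.4 = 0.11, 0.03 m / 0.4 = 0.075.

advance:
  segments:
    - {"dz":0.0375}
    - {"dz":0.075}
    - {"dz":0.11}
    - {"dz":0.11}
    - {"dz":0.11}

```text
clock: 7.05
tcp_pos: [0.5871, -0.1159, 0.1248]
orientation: [0.0, -0.194, 0.981, 0.0]
wrist_force: [1.3, -0.7, -0.1]
finger_gap: 0.0
grip_force: 0.0
```

```bash
python3 -c "
from rel import *
rel([(.5896,-.1157,.123),(.5184,-.1450,.123)])"
```

```text
tcp [ 0.5871 -0.1159  0.1248] yaw 0.39 tilt [ 0.  0. -1.] F [ 1.31 -0.67 -0.08] t 7.05
(0.5896, -0.1157, 0.123) [-0.0024 -0.0007  0.0018]
(0.5184, -0.145, 0.123) [ 0.0746 -0.0007  0.0018]
```

Pull forward 75 mm in 16 slow rows.

Converted, 0.035 m / 0.4 = 0.0875, 0.03 m / 0.4 = 0.075.

advance:
  segments:
    - {"dx":0.0125, "dz":0.0025}
    - {"dx":0.025, "dz":0.0025}
    - {"dx":0.0375, "dz":0.0025}
    - {"dx":0.05, "dz":0.0025}
    - {"dx":0.0625, "dz":0.0025}
    - {"dx":0.075, "dz":0.0025}
    - {"dx":0.0875, "dz":0.0025}
    - {"dx":0.0875, "dz":0.0025}

```text
clock: 8.05
tcp_pos: [0.5544, -0.1295, 0.1239]
orientation: [0.0, -0.194, 0.981, 0.0]
wrist_force: [-0.4, 0.1, 1.1]
finger_gap: -0.0001
grip_force: 0.0
```

advance:
  segments:
    - {"dx":0.0125}
    - {"dx":0.025}
    - {"dx":0.0375}
    - {"dx":0.05}
    - {"dx":0.0625}
    - {"dx":0.075}
    - {"dx":0.0875}
    - {"dx":0.0975}

```text
clock: 9.05
tcp_pos: [0.5182, -0.1442, 0.1238]
orientation: [-0.0, -0.194, 0.981, 0.0]
wrist_force: [0.3, 1.4, -0.5]
finger_gap: -0.0
grip_force: 0.1
```

Run:
```python
from rel import *
import cv2
from tri import *
rel([(.5184,-.1450,.111)])
d={n:viewer.read_camera(n) for n in("top","scene")};pickle.dump(d,open("cams3.pkl","wb"))
p=proj(d,"scene",[.52,-.14,.1])[0].astype(int)
c=lambda n,p:cv2.resize(d[n]["image"][p[1]-30:p[1]+30,p[0]-30:p[0]+30,::-1],None,fx=10,fy=10,interpolation=cv2.INTER_CUBIC)
cv2.imwrite("pics/c4.png",c("scene",p))
```

```text
tcp [ 0.5182 -0.1442  0.1238] yaw 0.39 tilt [-0.  0. -1.] F [ 0.25  1.4  -0.47] t 9.05
(0.5184, -0.145, 0.111) [ 0.0001 -0.0008  0.0128]
```

View pics/c4.png

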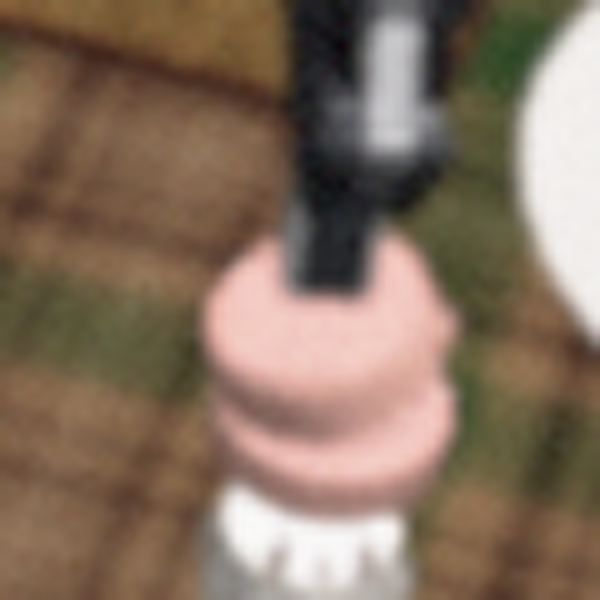

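The lid has swung over and is nearly shut, with the fingertips on top and the body unmoved. Pressing down gently.

Converted, 0.011 m / 0.4 = 0.0275, 0.01 m / 0.4 = 0.025.

advance:
  segments:
    - {"dz":0.0075}
    - {"dz":0.015}
    - {"dz":0.02}
    - {"dz":0.025}
    - {"dz":0.0275}
    - {"dz":0.0275}
  only: "tcp|wrist"

```text
tcp_pos: [0.5186, -0.1441, 0.1127]
wrist_force: [-0.1, -0.2, 0.3]
```

advance:
  segments:
    - {"dz":0.0025}
    - {"dz":0.0025}
    - {"dz":0.0025}
  only: "tcp|wrist"

```text
tcp_pos: [0.5187, -0.1441, 0.1118]
wrist_force: [0.3, 0.5, 0.3]
```

advance:
  segments:
    - {"dz":0.0025}
    - {"dz":0.0025}
    - {"dz":0.0025}
  only: "tcp|wrist"

```text
tcp_pos: [0.5188, -0.1442, 0.1113]
wrist_force: [-1.9, 0.9, 6.0]
```

Converted, 0.0005 m / 0.4 = 0.0013.

advance:
  segments:
    - {"dz":0.0013}
    - {"dz":0.0013}
    - {"dz":0.0013}
  only: "tcp|wrist"

```text
tcp_pos: [0.5191, -0.1443, 0.1113]
wrist_force: [-1.9, -0.3, 7.5]
```

advance:
  segments:
    - {"dz":-0.05}
    - {"dz":-0.15}
    - {"dz":-0.3}
    - {"dx":0.15, "dz":-0.375}
    - {"dx":0.3, "dz":-0.375}
    - {"dx":0.4, "dz":-0.375}
    - {"dx":0.4, "dz":-0.375}
    - {"dx":0.4, "dz":-0.375}
  only: "tcp"

```text
tcp_pos: [0.371, -0.2052, 0.2603]
```

Run:
```python
from rel import *
import cv2
from tri import *
d={n:viewer.read_camera(n) for n in("top","scene")};pickle.dump(d,open("cams4.pkl","wb"))
o=pickle.load(open("cams0.pkl","rb"))
P=[proj(d,"scene",X)[0].astype(int) for X in([.51,-.147,.07],[.53,.14,.07])]
c=lambda d,n,p:cv2.resize(d[n]["image"][p[1]-25:p[1]+25,p[0]-25:p[0]+25,::-1],None,fx=6,fy=6,interpolation=cv2.INTER_CUBIC)
cv2.imwrite("pics/c5.png",np.vstack([np.hstack([c(e,"scene",p) for p in P]) for e in(o,d)]))
```

```text
(no output)
```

View pics/c5.png

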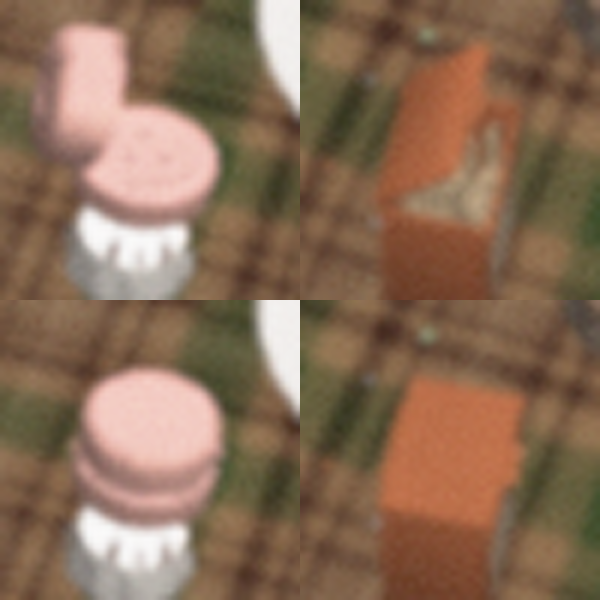

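Both lids are flat and the bodies are where they stood, with firm stops at the expected heights. Handing in.

```bash
python3 -c "
from workcell import env, viewer, ticket
print(ticket.hand_in())"
```

```text
the job is handed in; nothing more can be done
None
```

I closed the shaker lid and the toothpick box lid. Each stopped firmly at the expected height under about 8 N, and neither container visibly moved. The job is handed in, but no verdict came back.

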